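Hold the reference glaze tile over the pot it belongs to

ROBOT

A 6-joint arm with a two-finger parallel gripper is mounted at the origin on a cart in front of the work surface, level with it; the furniture and walls round the work are solid. World frame = base frame: x ahead of the robot, y to its left, z up, the work surface at z = 0. Lengths are in m, angles in rad, forces in N, time in s.
With the tool pointing down it reaches from about 0.4 to 0.825 m from the base axis. Payload 7 kg.
Tool frame: the origin (TCP) lies between the finger pads; the fingertips stand 11 mm ahead of it and the grasp point (between the pads) lies 8 mm behind it; x points along the fingers, z is the direction in which the jaws open and shut, and the axes are right-handed (so a half turn about x gives the same grasp; the last joint's range is limited). The gripper opens to 88 mm and grips with 3 to 60 N. Pads are 19 mm wide; open, the fingers measure 130 mm over their backs; the gripper's body (78 mm by 193 mm) begins 47 mm behind the grasp point.
Start: joints at [-0.924, 0.359, 0.012, 0, -1.224, -0.288], TCP at [0.237, -0.632, 0.238] pointing down, gripper open.
Joint ranges: [-3.07, 3.07], [-1.43, 2.12], [-1.02, 1.25], [-3.03, 1.67], [-3.05, -0], [-3.03, 3.03]. Speed limits (rad/s): [2.39, 2.39, 3.01, 3.14, 3.14, 3.14].

INTERFACE

Orientations are given as [roll, pitch, yaw] about the fixed x, y, z axes, in that order (R = Rz(yaw) Ry(pitch) Rx(roll)).
In Python, from station import arm gives the robot as it stands.
- The arm moves only by the tool jog_arm, never from a script. Its argument "motion" is a list of rows, each an object of numbers: "dx", "dy", "dz": the shift along the tool's x, y, z in m; "twist": the turn about the tool's x in degrees. In form: [{"dx": .., "dy": .., "dz": .., "twist": ..}, ...]. A call has 1 to 20 rows; each row is the pose to reach, as a shift and turn from the pose commanded when the call began, along the tool's axes at that moment; what a row does not reach only later rows make up. A row lasts 1/12 s, in which the tool goes at most 41.7 mm and 7.16 degrees, less where a joint would pass 70% of its speed; a pose out of reach is approached as far as the arm can. A call with a gripper value outside its range is refused whole. "gripper" is the finger opening in m, from 0 to 0.0876, set as the call begins (left out, the last holds). The fingers move at their own pace and stop on an object; "newtons" is the grip in N (left out, the last holds). Time passes only in rows, so rows that repeat a pose let the fingers close. It gives the time, the measured TCP pose, the force and the opening at its end, in the units of the state.
- arm.get_state(): the state, without advancing time (a new reading comes with each control period).
- arm.grab_frame(name): name is "scene" or "top" or "wrist"; returns the picture (480x640x3 uint8, red, green, blue); there is no depth.
- arm.camera_model(name): a dict with "camera_matrix" (3x3 intrinsics, pixels), "eye" and "attitude" of the camera in the world. Camera axes: x right, y down, z forward; pixel columns grow to the right and rows downward; lengths in m; the calibration is good to about 2 mm. A picture is of the moment at which its call begins: read the wrist's pose just before it. camera_model takes no time and is no camera call; for the wrist camera it gives the pose at the moment of the call.
- arm.job_done(): hands the job in, once; it reports no verdict.
The state is a dict: "t": time; "q": joint angles; "qd": joint speeds; "joint_efforts": joint torques, N m; "eef_pos": TCP position; "ee_rot": TCP orientation; "force": force on the tool from outside, world axes, zero at the start; "moment": the same for the moment, N m; "width": finger opening in m.
Only numpy, scipy, OpenCV 4.12 (cv2) and the standard library are available. Lean on these libraries where they do the work, as an engineer would, in place of code of your own. Each camera call takes 0.05 s, during which the arm holds its last target.

TASK

A glaze check before packing: fold the keeper bar of the tile rack forward and down out of the way, draw the tile with the beige glaze up out of its pocket, and turn it level with the glazed face up. Finish while still holding it so, still and touching nothing else, right over the cream sample pot, about a hand's breadth (10 cm) above the pot's rim. Leave the other two tiles, the pots, the bowl and the jar where they are, and let the keeper bar stay down.

Things in the scene. Friction and masses are not known exactly. Their poses are not given: they have to be found in the camera images.
- test_tile_1: Clay test tile, 95 x 48 x 9 mm, 70 g, beige glaze on one face. Origin: centre of its back face; x along the length (up the slope while in the rack), y along the width, z out of the glazed face. The tile to take, in any of the three pockets. Its upper 43 mm stand free on all sides, 30 mm beside it: grip it there across its 48 mm width, about 75 mm up from its foot.
- test_tile_0: Clay test tile, 95 x 48 x 9 mm, 70 g, brown glaze on one face. Origin: centre of its back face; x along the length (up the slope while in the rack), y along the width, z out of the glazed face. Stays in its pocket.
- test_tile_2: Clay test tile, 95 x 48 x 9 mm, 70 g, dark blue-grey glaze on one face. Origin: centre of its back face; x along the length (up the slope while in the rack), y along the width, z out of the glazed face. Stays in its pocket.
- tile_rack: Heavy wooden rack that cannot be shifted, 112 mm deep, 280 mm wide. Origin: centre of its underside; x to its back, y along its width, z up; its front (-x) faces roughly the robot. Three pockets at y = -78, 0, 78 mm hold tiles leaning 30 degrees back from upright: up the slope is (0.5, 0, 0.866) in the rack's axes.
- pocket (a point): Foot of the middle pocket, at the back of the tile's lower end, 26 mm above the board. A seated tile's upper end is 108 mm above the board, its origin 47.5 mm up the slope from its foot. Pockets are 51 mm wide, 12 mm deep; up the slope the front lip is 20, the side walls 30, the back board 52 mm high: draw a tile 35 mm or more straight up the slope before turning it.
- keeper (a joint): Hinge of the keeper bar, rad: 0 closed (leaning back over the tiles' upper ends, parallel to the tiles), growing as it folds forward, upright at 0.52, stop at 2.0 where it lies almost level in front of the rack, 43 mm above the board. A stiff hinge (0.12 N m, 1 to 1.5 N at the bar): it stays where it is left. Folded down means above 1.5.
- keeper_grip (a point): Middle of the turned dark wooden grip (52 mm long, 15 mm thick, along the rack's y) on the 6 mm steel keeper bar, 108 mm from the hinge. When closed it is 127 mm above the board, 18 mm beyond the upper end of the middle tile.
- keeper_hinge (a point): Middle of the keeper's hinge line, 33 mm above the board, along the rack's y. At joint value q the grip is at x = 108 sin(0.524 - q), z = 108 cos(0.524 - q) mm from here, in the rack's axes.
- cream_pot: Cream round-bellied sample pot, 58 mm across, 46 mm high, loose on the board. Origin: centre of its underside. The tile is to be held over this one.
- brown_pot: Dark brown round-bellied sample pot, 58 mm across, 46 mm high, loose on the board. Origin: centre of its underside.
- green_bowl: Pale green sample bowl, 64 mm across, 30 mm high, loose on the board. Origin: centre of its underside.
- slip_jar: Jar of white slip with a black screw lid, 61 mm across, 78 mm high, standing behind the rack. Origin: centre of its underside.
There are look-alikes about, which are no part of the job. Leave any green look-alike of the test_tile_1 alone.

How it is judged:
By the outcome, as a careful person would: the job done as asked, in the order asked, and still so for the second after the job is handed in, while the arm keeps its last pose, push and grip.
It also fails if it takes over 54 s, if anything falls off the work surface, if the arm or the gripper's body presses on something with over 40 N, if the wrist force passes 120 N, or if a joint passes its speed limit or range.

## Working session

There is one attempt and no reset: what is moved stays moved. The work goes in short steps, Python scripts to look and compute and a tool call to move; the robot and the scene stay as the last step left them, time stands still between calls to the robot, and variables do not carry over. Pictures are saved under pics/ and viewed, and the job is handed in when it is done.

Besides the shell and the picture viewer there is one more tool, called after "Request:" as name(argument=value, ...) on one line, values as JSON. jog_arm: Moves the arm, as the interface text tells. Its arguments: {"type":"object","properties":{"motion":{"type":"array"},"gripper":{"type":"number"},"newtons":{"type":"number"}},"required":["motion"]}

```bash
mkdir -p pics; ls; cat > h.py <<'E'
import numpy as np, cv2, json
from station import arm
from scipy.spatial.transform import Rotation as R
def snap(n,f):
    m=arm.camera_model(n); im=arm.grab_frame(n); cv2.imwrite('pics/'+f,im[:,:,::-1]); np.savez('pics/'+f+'.npz',K=np.array(m['camera_matrix']),eye=np.array(m['eye']),att=np.array(m['attitude']),im=im); return im,m
E
python3 - <<'E'
from h import *
print(arm.get_state())
for n in ['scene','top','wrist']:
    im,m=snap(n,n+'0.png'); print(n,m)
E
```

```text
pics
{'t': 0.0, 'q': array([-9.23865396e-01,  3.59359887e-01,  1.10430962e-02, -3.16799072e-04,
       -1.22409420e+00, -2.88100866e-01]), 'qd': array([ 0.0012918 , -0.00174561, -0.00161187,  0.00229354,  0.00247923,
       -0.00010479]), 'joint_efforts': array([ 1.86380654e-03, -5.82712054e+01,  2.93066454e+01,  6.99733034e+00,
        7.14212714e-03, -2.26420320e-04]), 'eef_pos': array([ 0.23684378, -0.63157736,  0.23663928]), 'ee_rot': array([0.10573229, 1.56915442, 2.03525079]), 'force': array([ 0.75328172,  0.30413755, -0.41568329]), 'moment': array([-0.02041634,  0.07490113, -0.02041492]), 'width': 0.08742988149978242}
scene {'camera_matrix': array([[454.0049328 ,   0.        , 313.95997544],
       [  0.        , 454.0049328 , 243.17618257],
       [  0.        ,   0.        ,   1.        ]]), 'eye': array([0.21501017, 0.70366208, 0.70007863]), 'attitude': array([-2.34831173, -0.00707539, -2.55974009])}
top {'camera_matrix': array([[622.14753428,   0.        , 322.2312203 ],
       [  0.        , 622.14753428, 223.68735795],
       [  0.        ,   0.        ,   1.        ]]), 'eye': array([0.40868652, 0.17324316, 1.1699671 ]), 'attitude': array([-2.99858896,  0.02215741, -1.57642161])}
wrist {'camera_matrix': array([[397.53147773,   0.        , 316.49136337],
       [  0.        , 397.53147773, 233.48958987],
       [  0.        ,   0.        ,   1.        ]]), 'eye': array([ 0.1619492 , -0.66097878,  0.38372078]), 'attitude': array([ 2.83987302e+00, -1.56731972e-03,  1.92940662e+00])}
```

View pics/scene0.png

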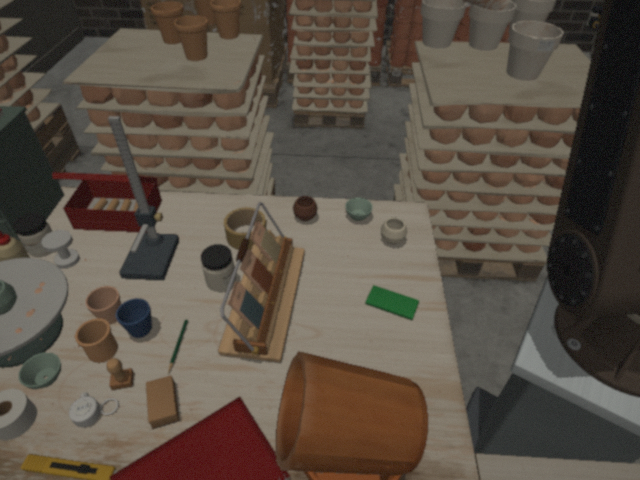

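View pics/top0.png

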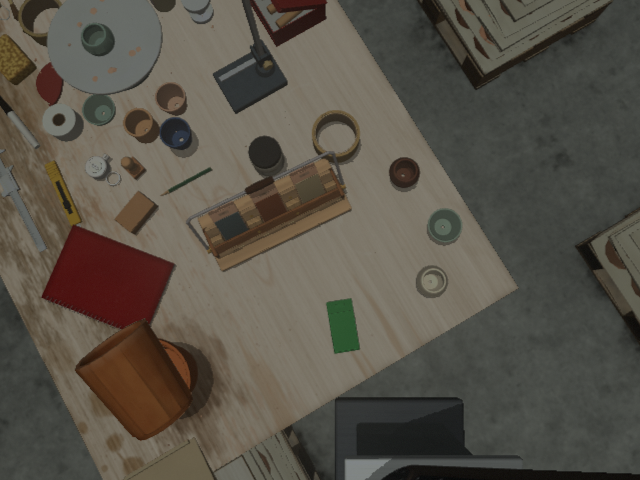

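View pics/wrist0.png

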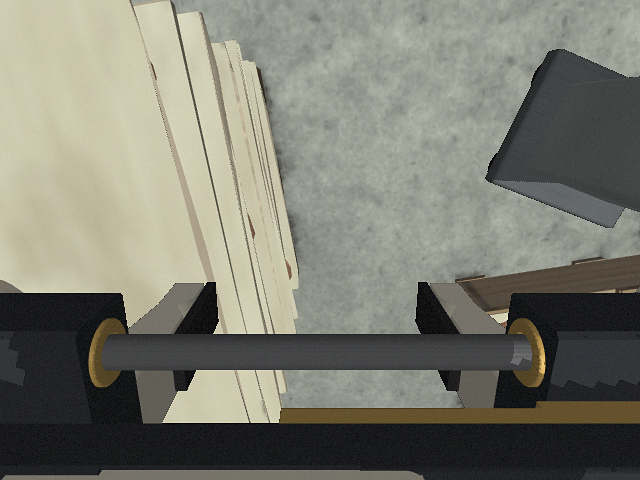

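The beige tile sits at about (310,186) in the top view, in the right-hand pocket. Brown is at (271,205) and blue-grey at (231,224). The cream pot is at (432,281), the nearest of the three small vessels. I'll zoom in to measure.

```bash
cat >> h.py <<'E'
def load(f):
    d=np.load('pics/'+f+'.npz'); return d
def ray(d,uv):
    Rm=R.from_euler('xyz',d['att']).as_matrix()
    v=np.linalg.inv(d['K'])@np.array([uv[0],uv[1],1.]); v=Rm@v; return d['eye'],v/np.linalg.norm(v)
def onz(d,uv,z):
    e,v=ray(d,uv); return e+v*(z-e[2])/v[2]
def proj(d,p):
    Rm=R.from_euler('xyz',d['att']).as_matrix(); c=d['K']@(Rm.T@(np.asarray(p)-d['eye'])); return c[:2]/c[2]
def tri(d1,a,d2,b):
    e1,v1=ray(d1,a);e2,v2=ray(d2,b)
    s=np.linalg.lstsq(np.stack([v1,-v2],1),e2-e1,rcond=None)[0]
    p,q=e1+s[0]*v1,e2+s[1]*v2
    return (p+q)/2,np.linalg.norm(p-q)
E
python3 - <<'E'
from h import *
a=cv2.imread('pics/top0.png')[140:280,180:360]; cv2.imwrite('pics/topz.png',cv2.resize(cv2.convertScaleAbs(a,alpha=1.6),None,fx=4.2,fy=4.2,interpolation=cv2.INTER_CUBIC))
a=cv2.imread('pics/scene0.png')[195:365,200:420]; cv2.imwrite('pics/scenez.png',cv2.resize(cv2.convertScaleAbs(a,alpha=1.6),None,fx=3.5,fy=3.5,interpolation=cv2.INTER_CUBIC))
E
```

```text
(no output)
```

View pics/topz.png

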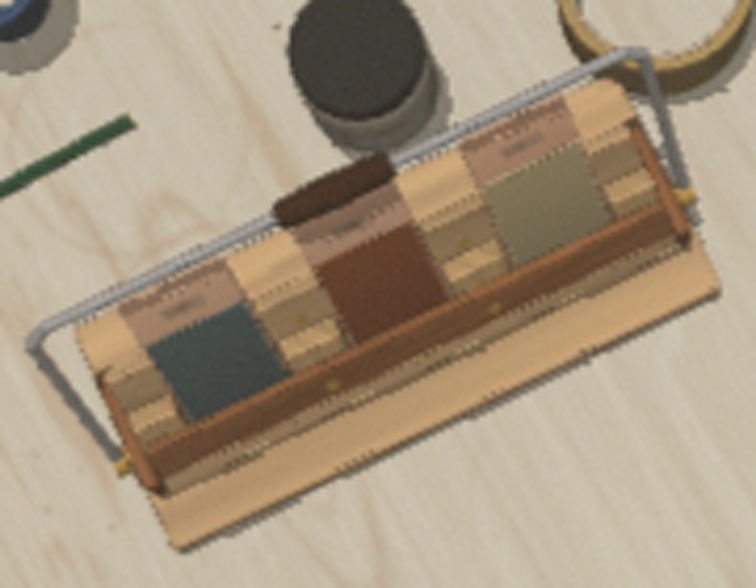

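View pics/scenez.png

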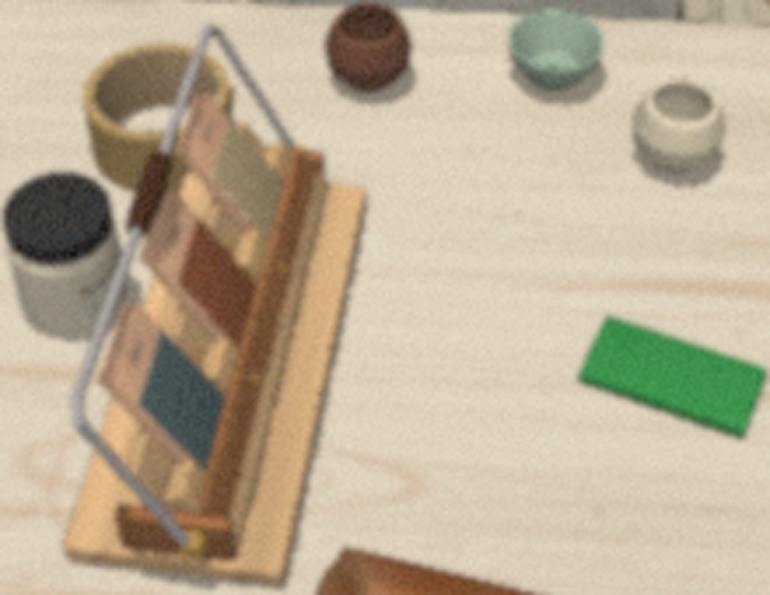

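```bash
cat >> h.py <<'E'
T=lambda u,v:((u+.5)/4.2-.5+180,(v+.5)/4.2-.5+140)
S=lambda u,v:((u+.5)/3.5-.5+200,(v+.5)/3.5-.5+195)
E
python3 - <<'E'
from h import *
t=load('top0.png');s=load('scene0.png')
g,e=tri(t,T(333,190),s,S(150,192)); print('grip tri',g,e, 'onz',onz(t,T(333,190),.127))
h1=onz(t,T(122,466),.033);h2=onz(t,T(686,197),.033);print('hinge',h1,h2,(h1+h2)/2,np.linalg.norm(h1-h2))
yv=(h1-h2)/np.linalg.norm(h1-h2); yaw=np.arctan2(-yv[0],yv[1]); print('yaw hinge',yaw)
b1,b2=onz(t,T(40,335),.127),onz(t,T(635,55),.127); yv=(b1-b2)/np.linalg.norm(b1-b2);print('bar',b1,b2,np.arctan2(-yv[0],yv[1]))
f1,f2=onz(t,T(182,550),.0),onz(t,T(719,292),.0); yv=(f1-f2)/np.linalg.norm(f1-f2);print('front',f1,f2,np.linalg.norm(f1-f2),np.arctan2(-yv[0],yv[1]))
for nm,a,z in [('beige top',[(463,153),(573,98)],.11),('brown top',[(292,233),(397,183)],.11),('blue top',[(120,303),(228,256)],.11)]:
    p=[onz(t,T(*q),z) for q in a]; print(nm,p,np.linalg.norm(p[0]-p[1]),(p[0]+p[1])/2)
# cream pot
im=s['im'];
print('potscene',onz(s,S(685,100),.046),'pot top',onz(t,(433,280),.046))
E
```

```text
grip tri [0.62536377 0.30255179 0.13199954] 0.0017935769381382002 onz [0.62719796 0.3036598  0.127     ]
hinge [0.52436562 0.40712672 0.033     ] [0.64212262 0.15854612 0.033     ] [0.58324412 0.28283642 0.033     ] 0.27506185435133423
yaw hinge 0.44240147118001716
bar [0.56843737 0.4222949  0.127     ] [0.6823576  0.18004282 0.127     ] 0.43956963205183597
front [0.48961706 0.3860703  0.        ] [0.60484085 0.14361641 0.        ] 0.26844070387885033 0.44364412523516666
beige top [array([0.64586158, 0.2518409 , 0.11      ]), array([0.66874538, 0.20607403, 0.11      ])] 0.05116907969280124 [0.65730348 0.22895746 0.11      ]
brown top [array([0.61279325, 0.32263047, 0.11      ]), array([0.63344591, 0.27921512, 0.11      ])] 0.04807728087711855 [0.62311958 0.3009228  0.11      ]
blue top [array([0.58410498, 0.39350119, 0.11      ]), array([0.60338189, 0.34905954, 0.11      ])] 0.04844232621049305 [0.59374344 0.37128037 0.11      ]
potscene [ 0.46423282 -0.00263418  0.046     ] pot top [ 0.46681776 -0.00107048  0.046     ]
```

```bash
cat >> h.py <<'E'
YAW=0.443
XR=np.array([np.cos(YAW),np.sin(YAW),0]);YR=np.array([-np.sin(YAW),np.cos(YAW),0]);ZR=np.array([0,0,1.])
def cur():
    s=arm.get_state(); return s,np.array(s['eef_pos']),R.from_euler('xyz',s['ee_rot']).as_matrix()
def shift(target):
    s,p,M=cur(); return np.round(M.T@(np.asarray(target)-p),4)
E
python3 - <<'E'
from h import *
s,p,M=cur(); print(np.round(M,3))
for sg in (1,-1):
    z=M.T@(sg*YR); a=np.degrees(np.arctan2(-z[1],z[2])); print('twist for z->',sg,a,'q6',s['q'][5])
t=np.array([.66,.315,0])+0; 
print(shift([.60,.24,.26]))
E
```

```text
[[-0.001 -0.936 -0.351]
 [ 0.001 -0.351  0.936]
 [-1.     0.     0.001]]
twist for z-> 1 -4.830812424891772 q6 -0.2881254269201797
twist for z-> -1 175.16918757510825 q6 -0.2881254269201797
[-0.0224 -0.646   0.6888]
```

Request:
jog_arm(motion=[{"dx": -0.03,"dy": -0.65,"dz": 0.69,"twist": -4.83},{"dx": -0.03,"dy": -0.65,"dz": 0.69,"twist": -4.83},{"dx": -0.03,"dy": -0.65,"dz": 0.69,"twist": -4.83},{"dx": -0.03,"dy": -0.65,"dz": 0.69,"twist": -4.83},{"dx": -0.03,"dy": -0.65,"dz": 0.69,"twist": -4.83},{"dx": -0.03,"dy": -0.65,"dz": 0.69,"twist": -4.83},{"dx": -0.03,"dy": -0.65,"dz": 0.69,"twist": -4.83},{"dx": -0.03,"dy": -0.65,"dz": 0.69,"twist": -4.83},{"dx": -0.03,"dy": -0.65,"dz": 0.69,"twist": -4.83},{"dx": -0.03,"dy": -0.65,"dz": 0.69,"twist": -4.83},{"dx": -0.03,"dy": -0.65,"dz": 0.69,"twist": -4.83},{"dx": -0.03,"dy": -0.65,"dz": 0.69,"twist": -4.83},{"dx": -0.03,"dy": -0.65,"dz": 0.69,"twist": -4.83},{"dx": -0.03,"dy": -0.65,"dz": 0.69,"twist": -4.83},{"dx": -0.03,"dy": -0.65,"dz": 0.69,"twist": -4.83},{"dx": -0.03,"dy": -0.65,"dz": 0.69,"twist": -4.83},{"dx": -0.03,"dy": -0.65,"dz": 0.69,"twist": -4.83},{"dx": -0.03,"dy": -0.65,"dz": 0.69,"twist": -4.83},{"dx": -0.03,"dy": -0.65,"dz": 0.69,"twist": -4.83},{"dx": -0.03,"dy": -0.65,"dz": 0.69,"twist": -4.83}], gripper=0)

```text
t: 1.82
eef_pos: [0.5591, 0.1384, 0.264]
ee_rot: [-0.576, 1.571, 1.438]
force: [1.6, 0.0, -0.1]
width: 0.0001
```

```bash
python3 - <<'E'
from h import *
s,p,M=cur(); print(p,np.round(M,3),s['qd'].round(2)); 
snap('wrist','w1.png'); s,p,M=cur(); print(p,np.degrees(np.arctan2(-M[0,2],M[1,2])),np.degrees(YAW))
print(shift([.575,.235,.265]))
E
```

```text
[0.5590511  0.13835643 0.26398764] [[ 0.    -0.903 -0.429]
 [ 0.    -0.429  0.903]
 [-1.    -0.     0.   ]] [ 0.53  0.48  0.62  0.   -0.14 -0.53]
[0.56216981 0.14367962 0.26334671] 25.53130190830243 25.38203032429547
[-0.0016 -0.0509  0.0769]
```

View pics/w1.png

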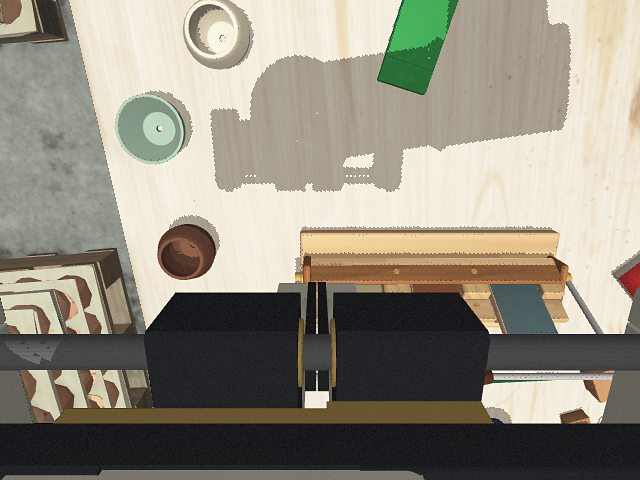

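```bash
python3 - <<'E'
from h import *
w=load('w1.png')
h1=onz(w,(568,277),.033);h2=onz(w,(297,277),.033);y=h1-h2
print(h1,h2,(h1+h2)/2,np.arctan2(-y[0],y[1]),np.linalg.norm(y))
a,b=onz(w,(302,231),.015),onz(w,(557,231.5),.015);y=b-a;print(a,b,np.arctan2(-y[0],y[1]),np.linalg.norm(y))
print('pot',onz(w,(217,33),.046))
t=load('top0.png')
for nm,d,c in (('top',t,(433,280)),('w',w,(217,33))):
  im=d['im']; x,y=c; r=45 if nm=='w' else 24
  cv2.imwrite(f'pics/pot_{nm}.png',cv2.resize(im[max(0,y-r):y+r,x-r:x+r,::-1],None,fx=6,fy=6))
E
```

```text
[0.52423337 0.4078229  0.033     ] [0.64409006 0.15543601 0.033     ] [0.58416171 0.28162945 0.033     ] 0.44336078235519083 0.2794007317871451
[0.60211499 0.14104411 0.015     ] [0.48866035 0.38121155 0.015     ] 0.44132328404492427 0.2656169267630746
pot [0.46721736 0.00214698 0.046     ]
```

View pics/pot_top.png

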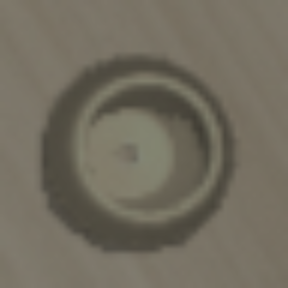

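```bash
cat >> h.py <<'E'
H=np.array([.5837,.2822,0])
def rk(x,y,z): return H+x*XR+y*YR+z*ZR
def torack(p): d=np.asarray(p)-H; return np.array([d@XR,d@YR,d[2]]).round(4)
E
python3 - <<'E'
from h import *
s,p,M=cur(); print(torack(p)); print(shift(rk(.09,0,.2)),shift(rk(.09,0,.123)))
E
```

```text
[-0.0788 -0.1159  0.2633]
[ 0.0636 -0.169   0.1155] [ 0.1406 -0.1689  0.1155]
```

Request:
jog_arm(motion=[{"dx": 0.06,"dy": -0.165,"dz": 0.11},{"dx": 0.06,"dy": -0.165,"dz": 0.11},{"dx": 0.06,"dy": -0.165,"dz": 0.11},{"dx": 0.06,"dy": -0.165,"dz": 0.11},{"dx": 0.06,"dy": -0.165,"dz": 0.11},{"dx": 0.06,"dy": -0.165,"dz": 0.11},{"dx": 0.06,"dy": -0.165,"dz": 0.11},{"dx": 0.06,"dy": -0.165,"dz": 0.11},{"dx": 0.06,"dy": -0.165,"dz": 0.11}])

```text
invalid input
```

```bash
python3 - <<'E'
from h import *
s,p,M=cur(); print(torack(p),np.round(M,3)); print(shift(rk(.09,0,.123)))
E
```

```text
[-0.0788 -0.1159  0.2633] [[ 0.001 -0.902 -0.431]
 [ 0.001 -0.431  0.902]
 [-1.    -0.002  0.   ]]
[ 0.1406 -0.1689  0.1155]
```

Request:
jog_arm(motion=[{"dx": 0.06,"dy": -0.165,"dz": 0.11,"twist": 0},{"dx": 0.06,"dy": -0.165,"dz": 0.11,"twist": 0},{"dx": 0.06,"dy": -0.165,"dz": 0.11,"twist": 0},{"dx": 0.06,"dy": -0.165,"dz": 0.11,"twist": 0},{"dx": 0.06,"dy": -0.165,"dz": 0.11,"twist": 0},{"dx": 0.06,"dy": -0.165,"dz": 0.11,"twist": 0},{"dx": 0.06,"dy": -0.165,"dz": 0.11,"twist": 0},{"dx": 0.06,"dy": -0.165,"dz": 0.11,"twist": 0},{"dx": 0.06,"dy": -0.165,"dz": 0.11,"twist": 0}])

```text
t: 2.62
eef_pos: [0.6607, 0.3057, 0.2046]
ee_rot: [-1.603, 1.57, 0.411]
force: [-0.1, 0.5, 0.9]
width: 0.0004
```

```bash
python3 - <<'E'
from h import *
s,p,M=cur(); print(torack(p),np.round(M,3)); print(shift(rk(.09,0,.123)))
E
```

```text
[ 0.0796 -0.0118  0.2046] [[ 0.001 -0.904 -0.428]
 [ 0.    -0.428  0.904]
 [-1.    -0.001 -0.   ]]
[ 0.0816 -0.0104  0.0118]
```

Request:
jog_arm(motion=[{"dx": 0.0,"dy": -0.01,"dz": 0.008,"twist": 0},{"dx": 0.03,"dy": -0.01,"dz": 0.008,"twist": 0},{"dx": 0.06,"dy": -0.01,"dz": 0.008,"twist": 0},{"dx": 0.08,"dy": -0.01,"dz": 0.008,"twist": 0},{"dx": 0.08,"dy": -0.01,"dz": 0.008,"twist": 0},{"dx": 0.08,"dy": -0.01,"dz": 0.008,"twist": 0}])

```text
t: 3.12
eef_pos: [0.6662, 0.3168, 0.1247]
ee_rot: [2.433, 1.57, -1.836]
force: [0.4, 0.2, 0.5]
width: 0.0006
```

```bash
python3 - <<'E'
from h import *
im,_=snap('scene','s2.png')
s,p,M=cur(); print(torack(p),s['force'])
a=cv2.imread('pics/s2.png')[150:365,160:380]; cv2.imwrite('pics/s2z.png',cv2.resize(cv2.convertScaleAbs(a,alpha=1.6),None,fx=2.7,fy=2.7,interpolation=cv2.INTER_CUBIC))
E
```

```text
[ 0.0905 -0.0039  0.1262] [0.00969167 0.69324976 0.40019075]
```

View pics/s2z.png

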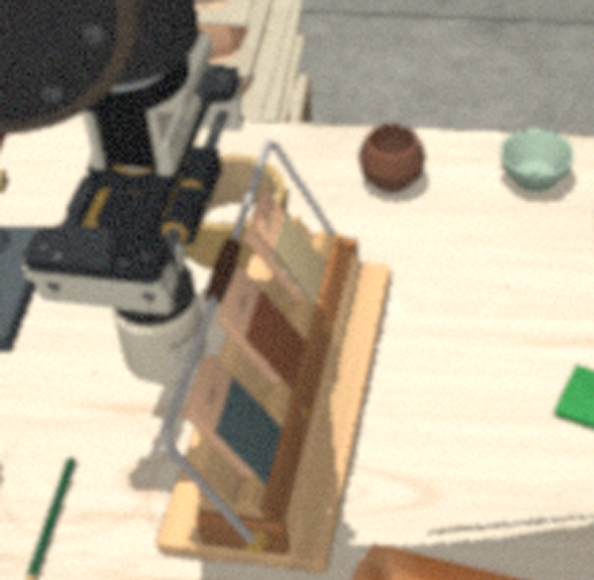

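Request:
jog_arm(motion=[{"dx": -0.009,"dy": 0.0,"dz": 0.004,"twist": 0},{"dx": -0.009,"dy": 0.01,"dz": 0.004,"twist": 0},{"dx": -0.009,"dy": 0.02,"dz": 0.004,"twist": 0},{"dx": -0.01,"dy": 0.03,"dz": 0.004,"twist": 0},{"dx": -0.011,"dy": 0.04,"dz": 0.004,"twist": 0},{"dx": -0.012,"dy": 0.05,"dz": 0.004,"twist": 0},{"dx": -0.012,"dy": 0.06,"dz": 0.004,"twist": 0},{"dx": -0.012,"dy": 0.07,"dz": 0.004,"twist": 0},{"dx": -0.012,"dy": 0.08,"dz": 0.004,"twist": 0},{"dx": -0.011,"dy": 0.09,"dz": 0.004,"twist": 0},{"dx": -0.01,"dy": 0.1,"dz": 0.004,"twist": 0},{"dx": -0.009,"dy": 0.11,"dz": 0.004,"twist": 0},{"dx": -0.006,"dy": 0.118,"dz": 0.004,"twist": 0},{"dx": -0.004,"dy": 0.126,"dz": 0.004,"twist": 0},{"dx": -0.004,"dy": 0.126,"dz": 0.004,"twist": 0}])

```text
t: 4.42
eef_pos: [0.549, 0.2665, 0.1273]
ee_rot: [1.613, 1.569, -2.656]
force: [-0.2, -0.4, 0.5]
width: 0.0007
```

```bash
python3 - <<'E'
from h import *
im,_=snap('scene','s3.png')
s,p,M=cur(); print(s['t'],torack(p),s['force'])
a=cv2.imread('pics/s3.png')[150:365,160:380]; cv2.imwrite('pics/s3z.png',cv2.resize(cv2.convertScaleAbs(a,alpha=1.6),None,fx=2.7,fy=2.7,interpolation=cv2.INTER_CUBIC))
E
```

```text
4.4667 [-0.0371  0.0007  0.1276] [ 0.11297328 -0.46903085  0.06312401]
```

View pics/s3z.png

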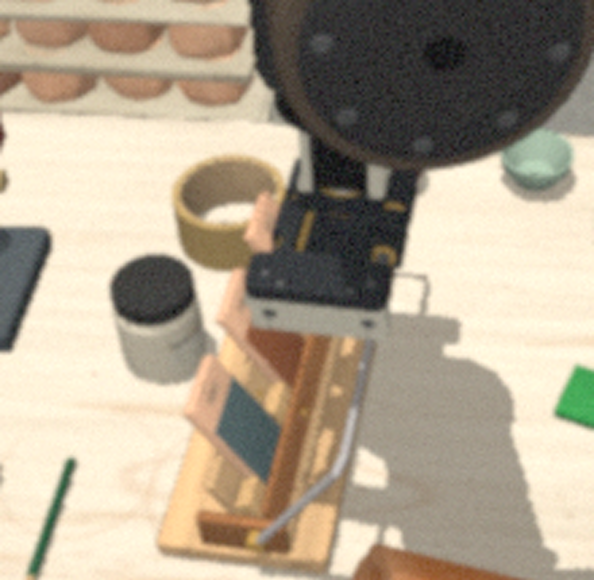

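Request:
jog_arm(motion=[{"dx": -0.035,"dy": -0.002,"dz": 0,"twist": 0},{"dx": -0.035,"dy": 0.01,"dz": 0,"twist": 0},{"dx": -0.035,"dy": 0.03,"dz": 0,"twist": 0},{"dx": -0.03,"dy": 0.039,"dz": 0,"twist": 0},{"dx": -0.014,"dy": 0.039,"dz": 0,"twist": 0},{"dx": 0.0,"dy": 0.039,"dz": 0,"twist": 0},{"dx": 0.008,"dy": 0.046,"dz": 0,"twist": 0},{"dx": 0.016,"dy": 0.053,"dz": 0,"twist": 0},{"dx": 0.026,"dy": 0.059,"dz": 0,"twist": 0},{"dx": 0.036,"dy": 0.064,"dz": 0,"twist": 0},{"dx": 0.046,"dy": 0.067,"dz": 0,"twist": 0},{"dx": 0.056,"dy": 0.069,"dz": 0,"twist": 0},{"dx": 0.062,"dy": 0.07,"dz": 0,"twist": 0},{"dx": 0.064,"dy": 0.07,"dz": 0,"twist": 0},{"dx": 0.064,"dy": 0.07,"dz": 0,"twist": 0},{"dx": 0.064,"dy": 0.07,"dz": 0,"twist": 0}])

```text
t: 5.8
eef_pos: [0.4879, 0.2377, 0.0642]
ee_rot: [-1.719, 1.57, 0.295]
force: [0.2, -0.6, 0.3]
width: 0.0006
```

```bash
python3 - <<'E'
from h import *
im,_=snap('scene','s4.png')
s,p,M=cur(); print(s['t'],torack(p),s['force'])
a=cv2.imread('pics/s4.png')[150:365,160:380]; cv2.imwrite('pics/s4z.png',cv2.resize(cv2.convertScaleAbs(a,alpha=1.6),None,fx=2.7,fy=2.7,interpolation=cv2.INTER_CUBIC))
E
```

```text
5.85 [-0.1055  0.0009  0.0644] [-0.82760004  0.35294036 -0.17049927]
```

View pics/s4z.png

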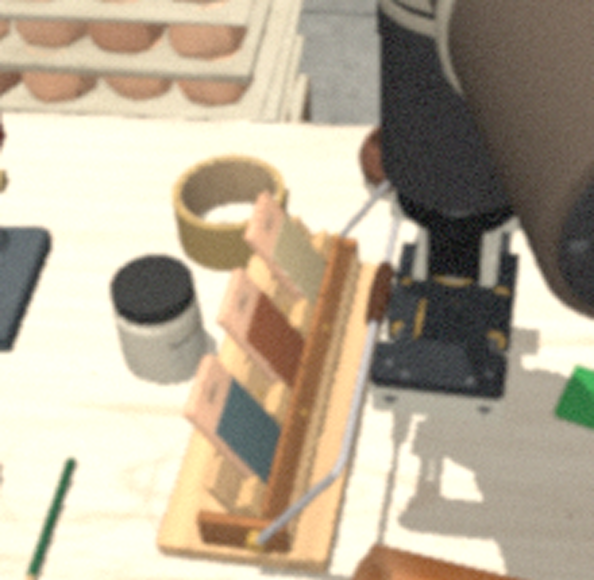

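```bash
cat >> h.py <<'E'
def gripq(d,uv,y=0.):
    e,v=ray(d,uv); s=(y-(e-H)@YR)/(v@YR); p=torack(e+s*v); return p,0.524-np.arctan2(p[0],p[2]-.033)
E
python3 - <<'E'
from h import *
print(gripq(load('s4.png'),(160+380/2.7,150+292/2.7)))
print(gripq(load('scene0.png'),S(150,192)))
E
```

```text
(array([-0.0579, -0.    ,  0.1251]), np.float64(1.0852301189789344))
(array([ 0.0457, -0.    ,  0.1313]), np.float64(0.08882179146848496))
```

Request:
jog_arm(motion=[{"dx": -0.035,"dy": 0.005,"dz": 0,"twist": 0},{"dx": -0.07,"dy": 0.005,"dz": 0,"twist": 0},{"dx": -0.105,"dy": 0.0,"dz": 0,"twist": 0},{"dx": -0.108,"dy": -0.02,"dz": 0,"twist": 0},{"dx": -0.108,"dy": -0.042,"dz": 0,"twist": 0},{"dx": -0.1,"dy": -0.042,"dz": 0,"twist": 0},{"dx": -0.088,"dy": -0.042,"dz": 0,"twist": 0},{"dx": -0.078,"dy": -0.04,"dz": 0,"twist": 0},{"dx": -0.071,"dy": -0.038,"dz": 0,"twist": 0},{"dx": -0.064,"dy": -0.03,"dz": 0,"twist": 0},{"dx": -0.056,"dy": -0.023,"dz": 0,"twist": 0},{"dx": -0.048,"dy": -0.016,"dz": 0,"twist": 0},{"dx": -0.038,"dy": -0.011,"dz": 0,"twist": 0},{"dx": -0.028,"dy": -0.006,"dz": 0,"twist": 0},{"dx": -0.018,"dy": -0.002,"dz": 0,"twist": 0},{"dx": -0.008,"dy": 0.0,"dz": 0,"twist": 0},{"dx": -0.002,"dy": 0.001,"dz": 0,"twist": 0},{"dx": 0.0,"dy": 0.002,"dz": 0,"twist": 0},{"dx": 0.001,"dy": 0.002,"dz": 0,"twist": 0},{"dx": 0.001,"dy": 0.002,"dz": 0,"twist": 0}])

```text
t: 7.52
eef_pos: [0.486, 0.2367, 0.0629]
ee_rot: [-2.542, 1.571, -0.528]
force: [0.1, 0.5, 0.5]
width: 0.0002
```

```bash
python3 - <<'E'
from h import *
im,_=snap('scene','s5.png')
s,p,M=cur(); print(s['t'],torack(p),s['force'])
a=cv2.imread('pics/s5.png')[150:365,160:380]; cv2.imwrite('pics/s5z.png',cv2.resize(cv2.convertScaleAbs(a,alpha=1.6),None,fx=2.7,fy=2.7,interpolation=cv2.INTER_CUBIC))
E
```

```text
7.5667 [-0.1076  0.0008  0.0631] [-0.20593465  0.78529347  0.41260197]
```

View pics/s5z.png

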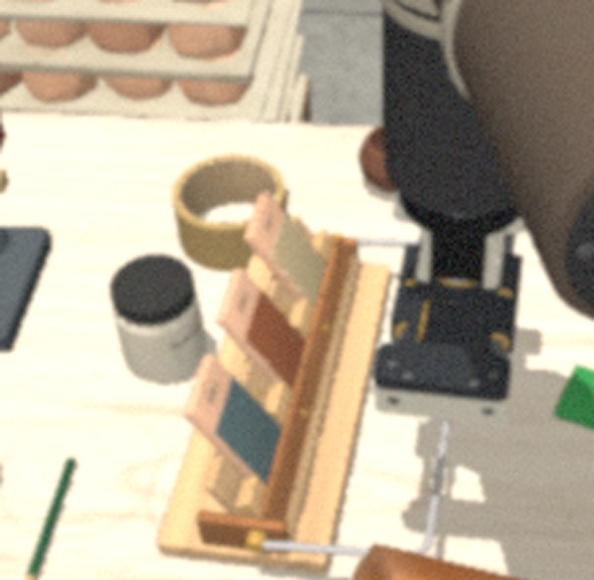

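Request:
jog_arm(motion=[{"dx": -0.04,"dy": 0,"dz": 0,"twist": 0},{"dx": -0.08,"dy": 0,"dz": 0,"twist": 0},{"dx": -0.12,"dy": 0,"dz": -0.01,"twist": 0},{"dx": -0.187,"dy": -0.108,"dz": -0.079,"twist": 0},{"dx": -0.187,"dy": -0.108,"dz": -0.079,"twist": 0},{"dx": -0.187,"dy": -0.108,"dz": -0.079,"twist": 0},{"dx": -0.187,"dy": -0.108,"dz": -0.079,"twist": 0},{"dx": -0.187,"dy": -0.108,"dz": -0.079,"twist": 0},{"dx": -0.187,"dy": -0.108,"dz": -0.079,"twist": 0},{"dx": -0.187,"dy": -0.108,"dz": -0.079,"twist": 0}], gripper=0.06)

```text
t: 8.4
eef_pos: [0.6166, 0.2113, 0.2494]
ee_rot: [1.236, 1.57, -3.034]
force: [-0.5, -0.7, 0.2]
width: 0.0584
```

```bash
python3 - <<'E'
from h import *
s,p,M=cur(); print(s['t'],torack(p),s['force'],s['width'])
snap('wrist','w6.png');snap('scene','s6.png')
s,p,M=cur(); print(s['t'],torack(p))
E
```

```text
8.4 [-0.0007 -0.0782  0.2494] [-0.51804237 -0.73893264  0.23716594] 0.05840903386049885
8.5 [-0.0009 -0.0777  0.2496]
```

View pics/w6.png

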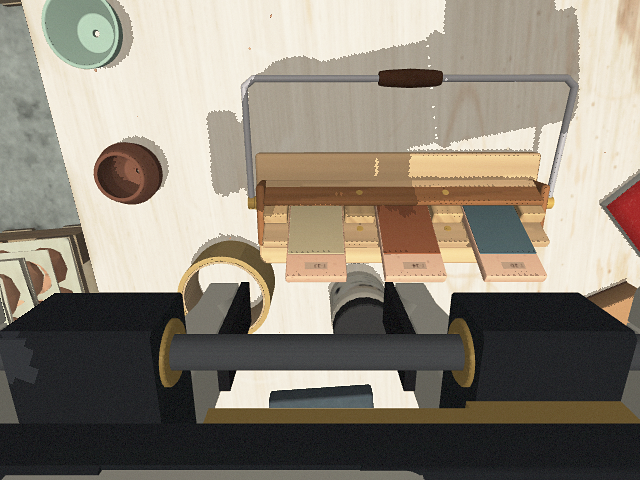

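View pics/s6.png

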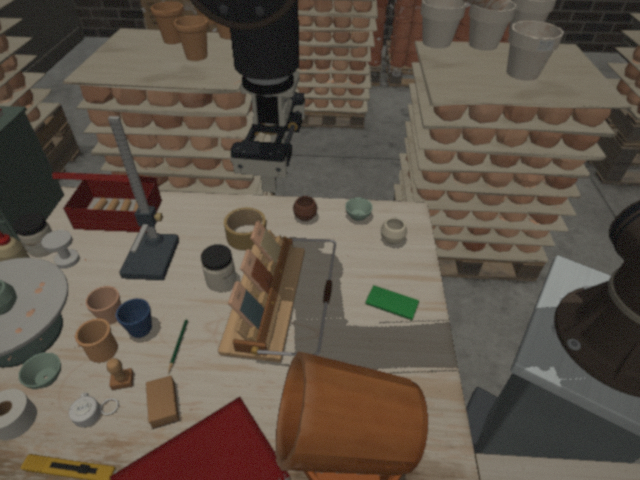

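```bash
python3 - <<'E'
from h import *
w=load('w6.png');
for q in [(286,280),(346,280)]: print(torack(onz(w,q,.108)))
for q in [(378,280),(446,279)]: print('brown',torack(onz(w,q,.108)))
print('bar',[torack(onz(w,q,.045)) for q in [(248,78),(574,78),(410,78)]])
print('pins',[torack(onz(w,q,.033)) for q in [(250,203),(551,203)]])
cv2.imwrite('pics/w6z.png',cv2.resize(w['im'][190:290,230:350,::-1],None,fx=5,fy=5))
E
```

```text
[ 0.0468 -0.1031  0.108 ]
[ 0.0469 -0.0558  0.108 ]
brown [ 0.0469 -0.0306  0.108 ]
brown [0.0461 0.0229 0.108 ]
bar [array([-0.1064, -0.1356,  0.045 ]), array([-0.1063,  0.1336,  0.045 ]), array([-0.1064, -0.0018,  0.045 ])]
pins [array([ 0.0019, -0.1412,  0.033 ]), array([0.002 , 0.1403, 0.033 ])]
```

View pics/w6z.png

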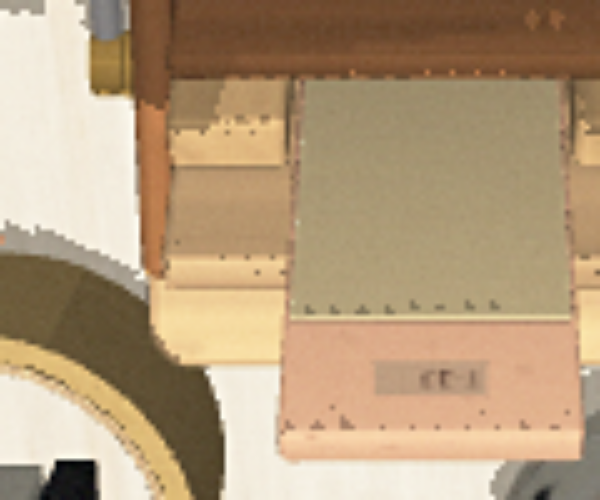

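Request:
jog_arm(motion=[{"dx": 0.03,"dy": -0.036,"dz": -0.002,"twist": 0},{"dx": 0.06,"dy": -0.036,"dz": -0.002,"twist": 0},{"dx": 0.09,"dy": -0.036,"dz": -0.002,"twist": 0},{"dx": 0.11,"dy": -0.036,"dz": -0.002,"twist": 0},{"dx": 0.11,"dy": -0.036,"dz": -0.002,"twist": 0},{"dx": 0.11,"dy": -0.036,"dz": -0.002,"twist": 0}])

```text
t: 9.0
eef_pos: [0.6496, 0.2251, 0.1393]
ee_rot: [1.837, 1.568, -2.431]
force: [0.1, 0.3, 1.0]
width: 0.06
```

```bash
python3 - <<'E'
from h import *
s,p,M=cur(); print(s['t'],torack(p),s['force'],s['width'])
snap('wrist','w7.png')
print(shift(rk(.035,-.080,.088)))
E
```

```text
9.0 [ 0.0351 -0.0798  0.1393] [0.10337282 0.29829673 0.96988546] 0.06001478312161414
[ 0.0531  0.0013 -0.0001]
```

View pics/w7.png

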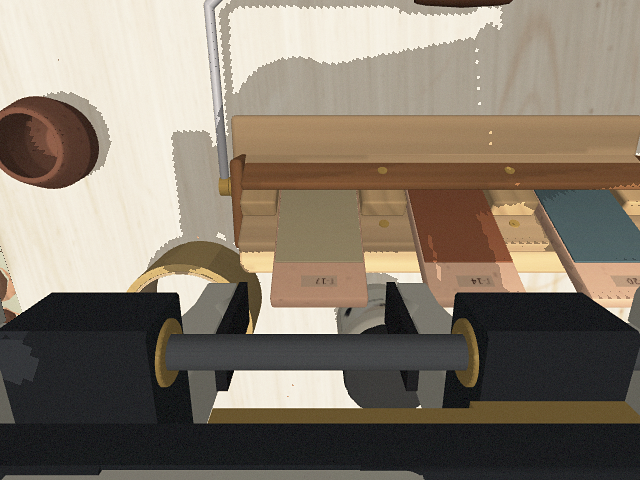

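Request:
jog_arm(motion=[{"dx": 0.015,"dy": 0,"dz": 0.0,"twist": 0},{"dx": 0.03,"dy": 0,"dz": 0.0,"twist": 0},{"dx": 0.04,"dy": 0,"dz": 0.0,"twist": 0},{"dx": 0.051,"dy": 0,"dz": 0.0,"twist": 0},{"dx": 0.051,"dy": 0,"dz": 0.0,"twist": 0},{"dx": 0.051,"dy": 0,"dz": 0.0,"twist": 0},{"dx": 0.051,"dy": 0,"dz": 0.0,"twist": 0}])

```text
t: 9.63
eef_pos: [0.6512, 0.2254, 0.09]
ee_rot: [-1.67, 1.569, 0.345]
force: [-0.3, -0.0, -0.6]
width: 0.0601
```

Request:
jog_arm(motion=[{"dx": 0,"dy": 0,"dz": 0,"twist": 0},{"dx": 0,"dy": 0,"dz": 0,"twist": 0},{"dx": 0,"dy": 0,"dz": 0,"twist": 0},{"dx": 0,"dy": 0,"dz": 0,"twist": 0},{"dx": 0,"dy": 0,"dz": 0,"twist": 0},{"dx": 0,"dy": 0,"dz": 0,"twist": 0}], gripper=0.03, newtons=20)

```text
t: 10.13
eef_pos: [0.651, 0.2254, 0.0896]
ee_rot: [-1.571, 1.57, 0.443]
force: [-0.5, 0.3, 4.4]
width: 0.0478
```

```bash
python3 - <<'E'
from h import *
s,p,M=cur(); print(s['t'],torack(p),s['force'],s['width'])
E
```

```text
10.1333 [ 0.0364 -0.0802  0.0896] [-0.47070764  0.25232979  4.44192365] 0.04778509452392021
```

Request:
jog_arm(motion=[{"dx": -0.004,"dy": -0.0023,"dz": 0,"twist": 0},{"dx": -0.009,"dy": -0.0052,"dz": 0,"twist": 0},{"dx": -0.016,"dy": -0.0092,"dz": 0,"twist": 0},{"dx": -0.023,"dy": -0.0133,"dz": 0,"twist": 0},{"dx": -0.03,"dy": -0.0173,"dz": 0,"twist": 0},{"dx": -0.037,"dy": -0.0214,"dz": 0,"twist": 0},{"dx": -0.044,"dy": -0.0254,"dz": 0,"twist": 0},{"dx": -0.051,"dy": -0.0294,"dz": 0,"twist": 0},{"dx": -0.058,"dy": -0.0335,"dz": 0,"twist": 0},{"dx": -0.065,"dy": -0.0375,"dz": 0,"twist": 0},{"dx": -0.075,"dy": -0.0433,"dz": 0,"twist": 0},{"dx": -0.085,"dy": -0.045,"dz": 0,"twist": 0},{"dx": -0.105,"dy": -0.045,"dz": 0,"twist": 0},{"dx": -0.105,"dy": -0.045,"dz": 0,"twist": 0},{"dx": -0.105,"dy": -0.045,"dz": 0,"twist": 0}])

```text
t: 11.38
eef_pos: [0.692, 0.2448, 0.1959]
ee_rot: [-1.485, 1.568, 0.529]
force: [1.0, 0.1, -1.3]
width: 0.0475
```

```bash
python3 - <<'E'
from h import *
s,p,M=cur(); print(s['t'],torack(p),s['force'],s['moment'],s['width'])
snap('wrist','w8.png');snap('scene','s8.png')
a=cv2.imread('pics/s8.png')[120:365,160:400]; cv2.imwrite('pics/s8z.png',cv2.resize(cv2.convertScaleAbs(a,alpha=1.6),None,fx=2.4,fy=2.4,interpolation=cv2.INTER_CUBIC))
E
```

```text
11.3833 [ 0.0818 -0.0802  0.1959] [ 0.98997415  0.09735001 -1.28061371] [ 0.01159302  0.04196585 -0.0270981 ] 0.047539646412486876
```

View pics/w8.png

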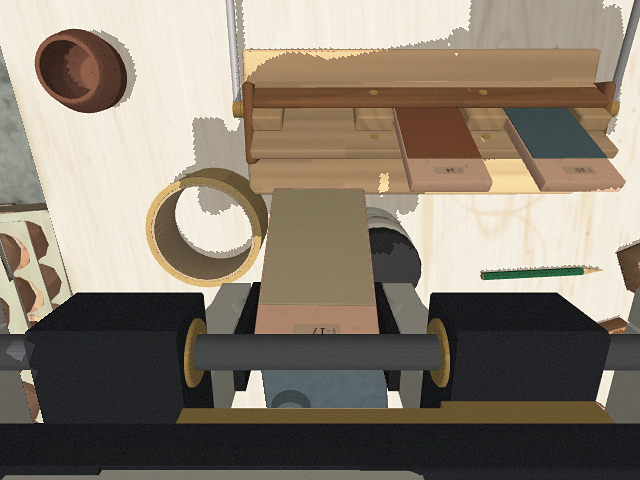

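View pics/s8z.png

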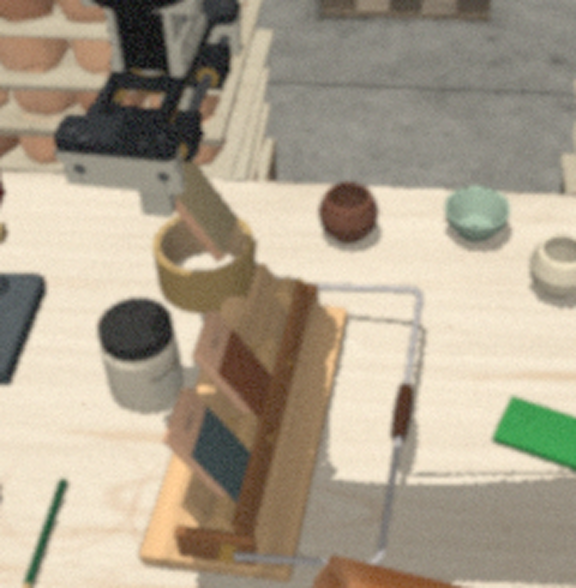

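Request:
jog_arm(motion=[{"dx": -0.014,"dy": 0.03,"dz": 0.015,"twist": 0},{"dx": -0.014,"dy": 0.06,"dz": 0.015,"twist": 0},{"dx": -0.014,"dy": 0.09,"dz": 0.015,"twist": 0},{"dx": -0.014,"dy": 0.12,"dz": 0.015,"twist": 0},{"dx": -0.014,"dy": 0.15,"dz": 0.015,"twist": 0},{"dx": -0.014,"dy": 0.175,"dz": 0.015,"twist": 0},{"dx": 0.0,"dy": 0.183,"dz": 0.015,"twist": 0},{"dx": 0.025,"dy": 0.183,"dz": 0.015,"twist": 0},{"dx": 0.05,"dy": 0.183,"dz": 0.015,"twist": 0},{"dx": 0.075,"dy": 0.183,"dz": 0.015,"twist": 0},{"dx": 0.095,"dy": 0.183,"dz": 0.015,"twist": 0},{"dx": 0.105,"dy": 0.183,"dz": 0.015,"twist": 0},{"dx": 0.105,"dy": 0.183,"dz": 0.015,"twist": 0},{"dx": 0.105,"dy": 0.183,"dz": 0.015,"twist": 0}])

```text
t: 12.65
eef_pos: [0.5195, 0.1794, 0.0888]
ee_rot: [2.056, 1.57, -2.213]
force: [0.4, -0.2, 0.0]
width: 0.048
```

```bash
python3 - <<'E'
from h import *
s,p,M=cur(); print(s['t'],torack(p),s['force'],s['moment'],s['width'])
snap('wrist','w9.png');snap('scene','s9.png')
a=cv2.imread('pics/s9.png')[120:365,200:440]; cv2.imwrite('pics/s9z.png',cv2.resize(cv2.convertScaleAbs(a,alpha=1.6),None,fx=2.4,fy=2.4,interpolation=cv2.INTER_CUBIC))
E
```

```text
12.65 [-0.1021 -0.0654  0.0888] [ 0.39505157 -0.2484278   0.045164  ] [ 0.07574468 -0.04286691  0.03176548] 0.04798660546734405
```

View pics/w9.png

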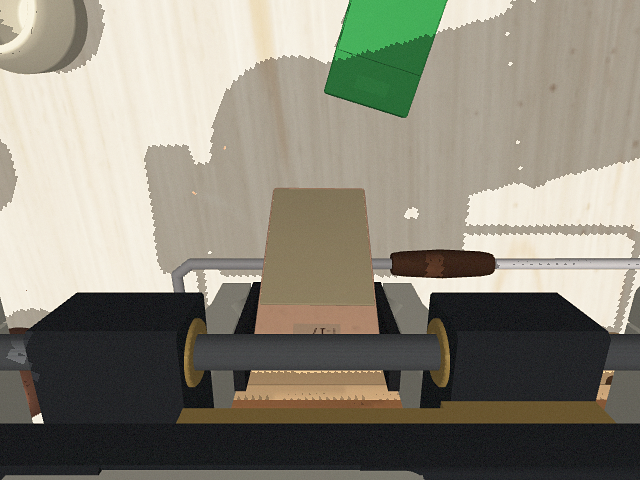

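View pics/s9z.png

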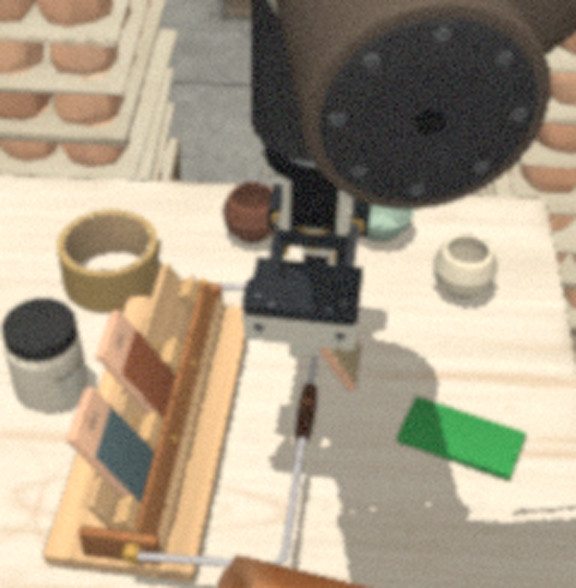

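Request:
jog_arm(motion=[{"dx": 0.0,"dy": -0.006,"dz": 0,"twist": 0},{"dx": 0.001,"dy": -0.012,"dz": 0,"twist": 0},{"dx": 0.0014,"dy": -0.0165,"dz": 0,"twist": 0},{"dx": 0.0034,"dy": -0.021,"dz": 0,"twist": 0},{"dx": 0.0058,"dy": -0.0251,"dz": 0,"twist": 0},{"dx": 0.0085,"dy": -0.0292,"dz": 0,"twist": 0},{"dx": 0.0117,"dy": -0.0328,"dz": 0,"twist": 0},{"dx": 0.0151,"dy": -0.0363,"dz": 0,"twist": 0},{"dx": 0.0188,"dy": -0.0394,"dz": 0,"twist": 0},{"dx": 0.0228,"dy": -0.0422,"dz": 0,"twist": 0},{"dx": 0.0269,"dy": -0.0446,"dz": 0,"twist": 0},{"dx": 0.0269,"dy": -0.0446,"dz": 0,"twist": 0},{"dx": 0.0269,"dy": -0.0446,"dz": 0,"twist": 0}], newtons=14)

```text
t: 13.83
eef_pos: [0.5599, 0.1986, 0.0615]
ee_rot: [1.997, 1.57, -2.272]
force: [0.2, 0.7, -1.5]
width: 0.0482
```

```bash
python3 - <<'E'
from h import *
s,p,M=cur(); print(s['t'],torack(p),s['force'],s['moment'],s['width'])
snap('wrist','w10.png');snap('scene','s10.png')
a=cv2.imread('pics/s10.png')[120:365,200:440]; cv2.imwrite('pics/s10z.png',cv2.resize(cv2.convertScaleAbs(a,alpha=1.6),None,fx=2.4,fy=2.4,interpolation=cv2.INTER_CUBIC))
E
```

```text
13.8333 [-0.0574 -0.0654  0.0615] [ 0.17094338  0.73565508 -1.49537439] [-0.00884232  0.05223804  0.00658359] 0.04820167549239809
```

View pics/w10.png

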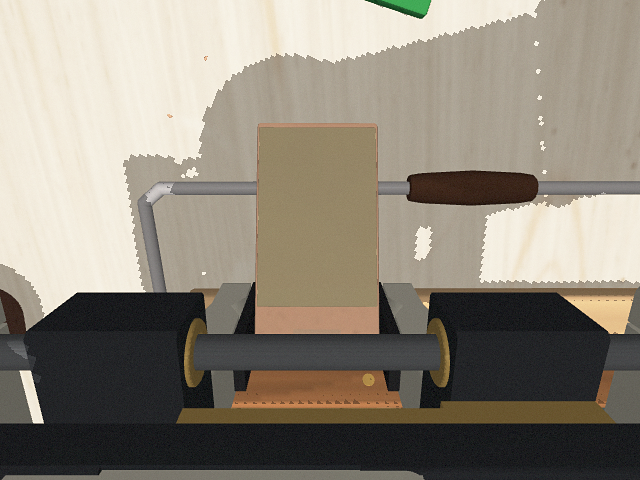

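View pics/s10z.png

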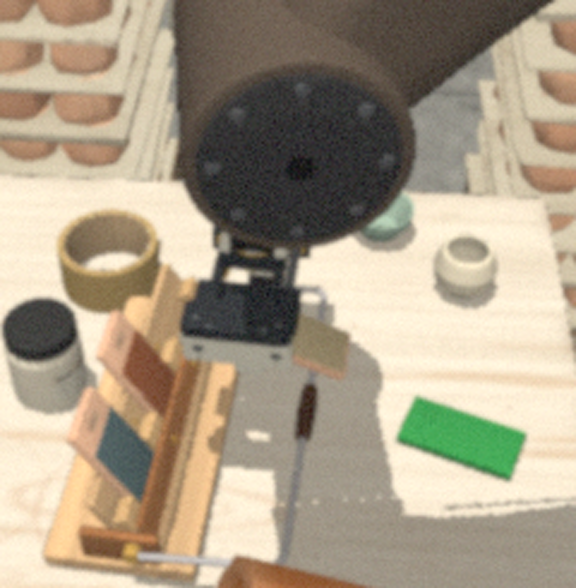

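```bash
cat >> h.py <<'E'
def tilt(f,v0,v1,uc=317,half=85):
    d=load(f); g=cv2.cvtColor(d['im'],cv2.COLOR_RGB2HSV).astype(float); 
    im=d['im'].astype(float); L=[];Rr=[]
    im=cv2.GaussianBlur(im,(0,0),1.0)
    for v in range(v0,v1,2):
        row=im[v]; ref=np.median(row[uc-25:uc+25],0)
        dist=np.linalg.norm(row-ref,axis=1)
        for sgn,lst in((-1,L),(1,Rr)):
            us=np.arange(uc+sgn*30,uc+sgn*half,sgn)
            k=np.where(dist[us]>30)[0]
            if len(k) and k[0]>0:
                a,b=dist[us[k[0]-1]],dist[us[k[0]]]
                lst.append((us[k[0]-1]+sgn*(30-a)/(b-a),v))
    out=[]
    for lst in(L,Rr):
        P=np.array(lst); c=np.polyfit(P[:,1],P[:,0],1)
        for _ in range(3):
            r=abs(np.polyval(c,P[:,1])-P[:,0]); m=r<max(1.0,1.5*np.median(r)); c=np.polyfit(P[m,1],P[m,0],1)
        r=np.polyval(c,P[m,1])-P[m,0]
        print('edge n',m.sum(),'rms',r.std().round(2),'u at',v0,np.polyval(c,v0).round(1),'at',v1,np.polyval(c,v1).round(1))
        n=np.cross(ray(d,(np.polyval(c,v0),v0))[1],ray(d,(np.polyval(c,v1),v1))[1]); out.append(n/np.linalg.norm(n))
    t=np.cross(*out); t/=np.linalg.norm(t)
    return t,np.degrees(np.arcsin(t[2]))
E
python3 - <<'E'
from h import *
for f,a,b in(('w8.png',195,290),('w9.png',195,290),('w10.png',132,296)):
    t,e=tilt(f,a,b); print(f,t.round(3),'rack dir',np.round([t@XR,t@YR,t[2]],3),'elev',e.round(2))
E
```

```text
edge n 44 rms 0.3 u at 195 272.3 at 290 260.7
edge n 35 rms 0.25 u at 195 364.2 at 290 373.6
w8.png [0.474 0.213 0.854] rack dir [ 0.519 -0.011  0.854] elev 58.7
edge n 40 rms 0.32 u at 195 272.3 at 290 259.5
edge n 39 rms 0.32 u at 195 364.1 at 290 374.7
w9.png [0.44  0.198 0.876] rack dir [ 0.482 -0.01   0.876] elev 61.17
edge n 70 rms 0.19 u at 132 256.7 at 296 254.1
edge n 71 rms 0.21 u at 132 377.5 at 296 379.2
w10.png [0.838 0.394 0.377] rack dir [ 0.926 -0.003  0.377] elev 22.12
```

Request:
jog_arm(motion=[{"dx": 0.0045,"dy": -0.002,"dz": 0,"twist": 0},{"dx": 0.009,"dy": -0.0038,"dz": 0,"twist": 0},{"dx": 0.0137,"dy": -0.005,"dz": 0,"twist": 0},{"dx": 0.0185,"dy": -0.0058,"dz": 0,"twist": 0},{"dx": 0.0195,"dy": -0.0058,"dz": 0,"twist": 0},{"dx": 0.0195,"dy": -0.0058,"dz": 0,"twist": 0},{"dx": 0.0195,"dy": -0.0058,"dz": 0,"twist": 0}])

```text
t: 14.52
eef_pos: [0.5651, 0.2012, 0.0424]
ee_rot: [2.037, 1.571, -2.232]
force: [0.4, -0.0, -0.1]
width: 0.0476
```

```bash
python3 - <<'E'
from h import *
s,p,M=cur(); print(s['t'],torack(p),s['force'],s['moment'],s['width'])
snap('wrist','w11.png');snap('scene','s11.png')
t,e=tilt('w11.png',120,296); print(t,e)
E
```

```text
14.5167 [-0.0515 -0.0652  0.0424] [ 0.36049309 -0.02624618 -0.05803568] [ 0.00636399 -0.09250415  0.04684203] 0.0476200663731878
edge n 77 rms 0.2 u at 120 244.1 at 296 252.4
edge n 77 rms 0.18 u at 120 389.7 at 296 381.0
[0.90358936 0.42775048 0.02357533] 1.3508921979496828
```

View pics/w11.png

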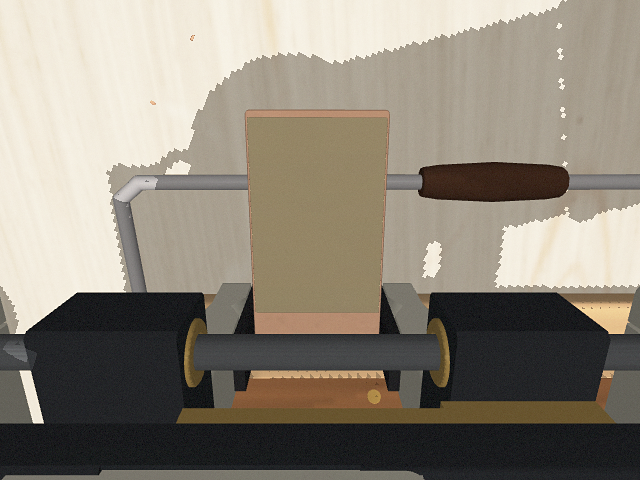

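Request:
jog_arm(motion=[{"dx": 0.001,"dy": 0,"dz": 0,"twist": 0},{"dx": 0.002,"dy": 0,"dz": 0,"twist": 0},{"dx": 0.002,"dy": 0,"dz": 0,"twist": 0},{"dx": 0.002,"dy": 0,"dz": 0,"twist": 0}])

```text
t: 14.95
eef_pos: [0.565, 0.2011, 0.0406]
ee_rot: [-1.511, 1.571, 0.503]
force: [-0.4, -0.6, 0.9]
width: 0.0477
```

Request:
jog_arm(motion=[{"dx": 0,"dy": 0,"dz": 0,"twist": 0},{"dx": 0,"dy": 0,"dz": 0,"twist": 0},{"dx": 0,"dy": 0,"dz": 0,"twist": 0},{"dx": -0.01,"dy": 0,"dz": 0,"twist": 0},{"dx": -0.03,"dy": 0,"dz": 0,"twist": 0},{"dx": -0.05,"dy": 0,"dz": 0,"twist": 0},{"dx": -0.08,"dy": 0,"dz": 0,"twist": 0},{"dx": -0.1,"dy": 0,"dz": 0,"twist": 0},{"dx": -0.12,"dy": 0,"dz": 0,"twist": 0},{"dx": -0.12,"dy": 0,"dz": 0,"twist": 0},{"dx": -0.12,"dy": 0,"dz": 0,"twist": 0}], newtons=35)

```text
t: 15.87
eef_pos: [0.5655, 0.2015, 0.1623]
ee_rot: [-1.318, 1.568, 0.695]
force: [0.0, -0.2, -1.9]
width: 0.0476
```

```bash
python3 - <<'E'
from h import *
s,p,M=cur(); print(s['t'],torack(p),p,s['force'],s['moment'],s['width'])
snap('wrist','w12.png');snap('top','t12.png');snap('scene','s12.png')
t,e=tilt('w12.png',120,296); print(t,e)
# along-tile location: foot front edge pixel row at centre column
d=load('w12.png'); c=d['im'][:,317].astype(int); print([ (v,tuple(c[v])) for v in range(98,122,2)])
E
```

```text
15.8667 [-0.051  -0.0651  0.1623] [0.56550563 0.20150215 0.16231028] [ 0.03786059 -0.24979087 -1.91742058] [-0.00567614  0.02369974  0.04032384] 0.04755739400292618
edge n 63 rms 0.34 u at 120 243.1 at 296 252.2
edge n 60 rms 0.51 u at 120 390.3 at 296 380.1
[ 0.90481116  0.42571102 -0.00932131] -0.5340794579856704
[(98, (np.int64(171), np.int64(161), np.int64(146))), (100, (np.int64(169), np.int64(161), np.int64(144))), (102, (np.int64(171), np.int64(162), np.int64(147))), (104, (np.int64(171), np.int64(161), np.int64(146))), (106, (np.int64(169), np.int64(161), np.int64(145))), (108, (np.int64(174), np.int64(167), np.int64(151))), (110, (np.int64(149), np.int64(114), np.int64(90))), (112, (np.int64(184), np.int64(142), np.int64(110))), (114, (np.int64(186), np.int64(143), np.int64(114))), (116, (np.int64(191), np.int64(147), np.int64(118))), (118, (np.int64(145), np.int64(134), np.int64(102))), (120, (np.int64(146), np.int64(131), np.int64(102)))]
```

View pics/w12.png

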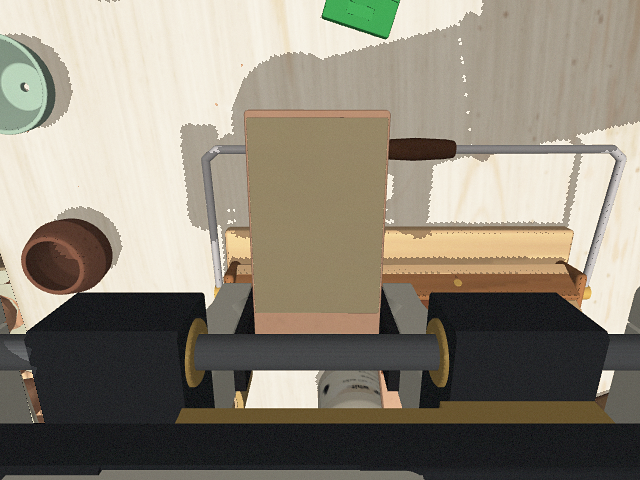

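View pics/s12.png

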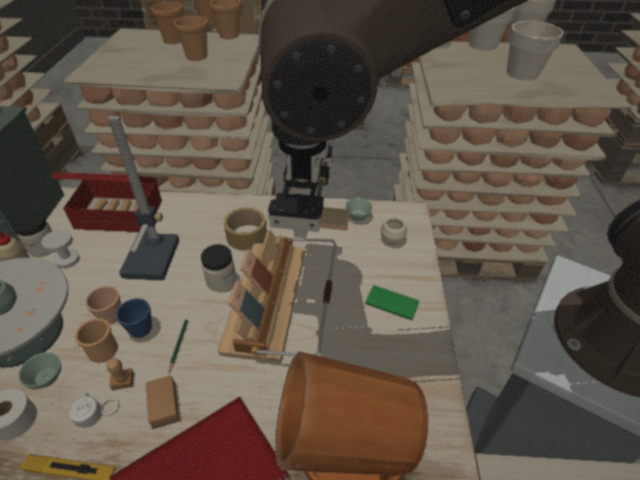

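```bash
python3 - <<'E'
from h import *
s,p,M=cur(); d=load('w12.png')
Rm=R.from_euler('xyz',d['att']).as_matrix()
for (ul,ur,v) in ((245,389,117),(252,381,296)):
    z=.048*d['K'][0,0]/(ur-ul); c=np.linalg.inv(d['K'])@np.array([(ul+ur)/2,v,1])*z
    P=d['eye']+Rm@c; print('pt',P,'tool',(M.T@(P-p)).round(4))
zt=p[2]+.008+.0045
F=onz(d,(317,117),zt); print('foot front on z',F,(M.T@(F-p)).round(4))
C=F+.0475*XR; off=(C-p); print('centre off',off,(M.T@off).round(4))
tgt=np.array([.467,.000,.1425])-np.array([off[0],off[1],0]); print(tgt,np.hypot(*tgt[:2]),shift(tgt))
E
```

```text
pt [0.4951451  0.16723174 0.17099362] tool [-0.0112  0.0769 -0.0006]
pt [0.55290686 0.19444637 0.17493002] tool [-0.0152  0.0131 -0.0008]
foot front on z [0.49512517 0.16721971 0.17216491] [-0.0124  0.0769 -0.0006]
centre off [-0.02631085 -0.01316218  0.0125    ] [-0.0125  0.0294 -0.0006]
[0.49331085 0.01316218 0.1425    ] 0.49348641311098235 [ 0.0174  0.1445 -0.139 ]
```

Request:
jog_arm(motion=[{"dx": 0,"dy": 0.01,"dz": -0.01,"twist": 0},{"dx": 0,"dy": 0.03,"dz": -0.028,"twist": 0},{"dx": 0,"dy": 0.05,"dz": -0.048,"twist": 0},{"dx": 0,"dy": 0.07,"dz": -0.068,"twist": 0},{"dx": 0.005,"dy": 0.09,"dz": -0.088,"twist": 0},{"dx": 0.008,"dy": 0.11,"dz": -0.107,"twist": 0},{"dx": 0.012,"dy": 0.128,"dz": -0.124,"twist": 0},{"dx": 0.015,"dy": 0.139,"dz": -0.134,"twist": 0},{"dx": 0.017,"dy": 0.144,"dz": -0.139,"twist": 0},{"dx": 0.017,"dy": 0.144,"dz": -0.139,"twist": 0},{"dx": 0.017,"dy": 0.144,"dz": -0.139,"twist": 0},{"dx": 0.017,"dy": 0.144,"dz": -0.139,"twist": 0},{"dx": 0.017,"dy": 0.144,"dz": -0.139,"twist": 0}])

```text
t: 17.1
eef_pos: [0.4951, 0.0146, 0.1436]
ee_rot: [-1.963, 1.571, 0.051]
force: [-1.1, 0.2, -0.6]
width: 0.0475
```

```bash
python3 - <<'E'
from h import *
s,p,M=cur(); print(s['t'],p,s['force'],s['qd'].round(3),s['width'])
snap('wrist','w13.png');snap('top','t13.png');snap('scene','s13.png')
t,e=tilt('w13.png',125,290); print(t,e)
E
```

```text
17.1 [0.49511281 0.01462128 0.14355376] [-1.14343682  0.23632113 -0.5780512 ] [ 0.002 -0.001 -0.003 -0.002 -0.003  0.001] 0.047504935898202615
edge n 75 rms 0.25 u at 125 242.9 at 290 252.0
edge n 82 rms 0.34 u at 125 390.6 at 290 380.0
[ 0.90436827  0.42513822 -0.03708814] -2.12548149416751
```

View pics/w13.png

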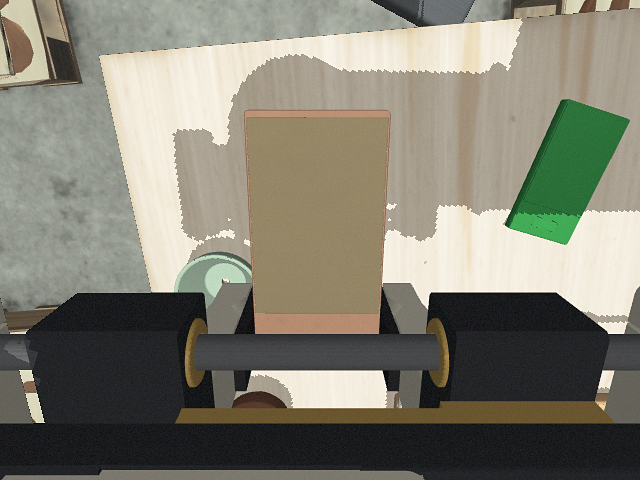

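View pics/s13.png

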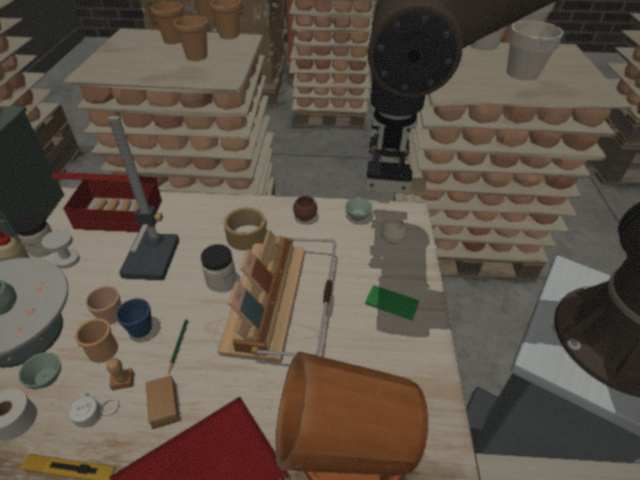

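View pics/t13.png

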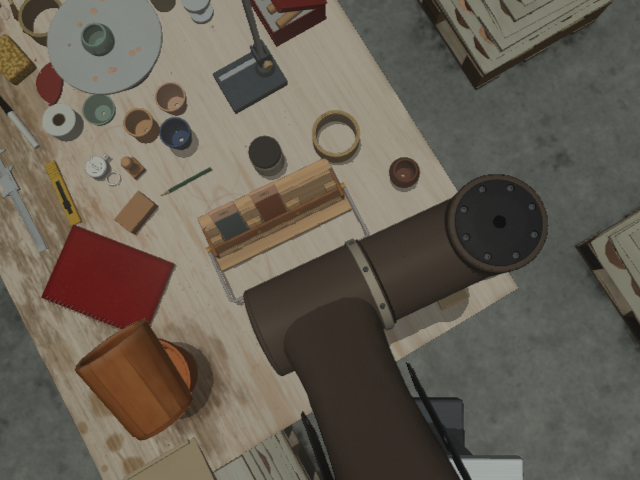

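```bash
python3 - <<'E'
from h import *
a=cv2.imread('pics/s13.png')[170:270,330:450]; cv2.imwrite('pics/s13z.png',cv2.resize(cv2.convertScaleAbs(a,alpha=1.7),None,fx=6,fy=6,interpolation=cv2.INTER_CUBIC))
s,p,M=cur(); C=p+M@np.array([-.008,.0294,-.0006]); print('tile mid',C,s['qd'].round(4))
d=load('s13.png')
for a in (-.0475,.0475):
  for b in (-.024,.024): print(((proj(d,C+a*XR+b*YR)-[330,170])*6).round())
print('rim proj',(proj(d,[.467,0,.046])-[330,170])*6)
E
```

```text
tile mid [0.46851505 0.00126251 0.15149827] [-0.0031 -0.0011 -0.0031 -0.001   0.0004 -0.0004]
[560.  54.]
[565. 142.]
[277.  29.]
[271. 116.]
rim proj [381.91626892 320.50065788]
```

View pics/s13z.png

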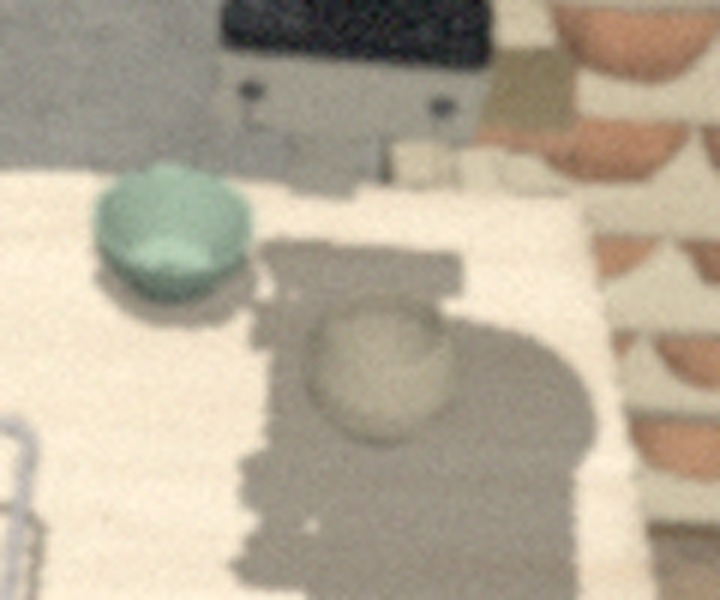

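```bash
python3 - <<'E'
from h import *
print(arm.job_done())
s,p,M=cur(); print(s['t'],p,s['width'],s['force'])
E
```

```text
the job is handed in; nothing more can be done
None
the job is handed in; nothing more can be done
```

The job is handed in at about 17 s. The beige tile is held level, glaze up, over the cream pot, and the keeper bar is down.

**How it went:**
- **Keeper bar:** I pushed it forward with closed fingers. My first press down missed and came down just in front of the grip, touching nothing that mattered. The second press folded it down almost to its stop.
- **Turning the tile:** I gripped it across its width and drew it more than 80 mm up the slope. The tool can only point down, so I turned the tile in the pads by bearing its back lightly on the folded bar. Then I tightened the grip to 35 N and carried it over.

**Last checks:**
- **Position:** the tile centre worked out at (0.469, 0.001) m, against the pot at about (0.467, 0.000). Its underside is about 10 cm above the rim.
- **Holding:** the arm was still, the finger opening was 47.5 mm and the outside force about 1 N.
- **Surroundings:** the last pictures show the bar down and the other two tiles, the brown pot, the bowl and the jar in place.

**Disagreements:**
- **Level:** the edge-fit tilt readings scattered. They were −0.5° after lifting and −2.1° over the pot, with no visible change between the two pictures. A cruder estimate from the tile's width in the picture just after lifting leaned the other way by about 3°. The scene camera agreed with level, so I take the tile as level to about 2°.
- **Cream pot:** in the last pictures the arm hid it from above and the tile from the wrist. Only the scene camera shows it, where it was before.

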